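Gauge the opening of a small bookbinding press

TASK

Lift the tapered steel gauge out of its wooden stand, slide its blade straight down between the two upright sprung cheeks of the little bookbinding press until it drags snugly against both, without forcing it down to its shoulder, and finish while still holding it there, upright and still, in the gripper for the reading. Leave the other things behind the sloping panel where they are.

Things in the scene. Friction and masses are not known exactly. Their poses are not given: they have to be found in the camera images.
- gauge: Taper gauge, about 120 g, stands blade down in the stand. Origin: middle of its shoulder (underside of the flange); z up along the tool. Below it a steel wedge blade, 70 mm long, 26 mm wide along y, 2.5 mm thick along x at the tip and 16.5 mm at the shoulder (both faces taper alike). Above it a flange 28 (x) x 40 (y) x 6 mm, then the grip.
- gauge_grip (a point): middle of the gauge's black grip, 30 mm above its origin; same axes. The grip is 18 (x) x 30 (y) mm and reaches from 6 to 52 mm above the origin; good to take from above across its y, which lets the blade settle between the cheeks
- gauge_tip (a point): middle of the blade's lower edge, 70 mm below the gauge's origin; same axes
- stand: fixed wooden block 58 x 64 mm, 78 mm high; origin under its centre, z up. Its slot, open at the top, 21 (x) x 31 (y) mm, carries the gauge by its flange: at the start the gauge's origin is 78 mm above the stand's and their axes agree. Lift straight up by more than 75 mm to clear it
- press: fixed wooden press: bed 116 (x) x 90 (y) x 12 mm, end blocks 70 mm high; origin under its centre, z up. Its two cheeks face each other along its x, so the gauge's x goes along the press's x (either way round). Cheek tops are 90 mm above the origin
- press_mouth (a point): 90 mm above the press's origin, axes of the press: level with the cheek tops, between them, up to 1 mm from midway. Snug: each cheek presses the blade with about 4 to 5 N, felt as 5 to 9 N of upward force on the tool while pushing slowly down, some 10 mm deeper than first touch. Under 2 N is loose, over 10 N forced
- front_cheek: cheek nearer the robot: upright plate 16 mm thick, 84 mm wide (y), 75 mm high. Origin: middle of its inner top edge, on the inner face; axes of the press; the wood is on its -x side; edges rounded by 2 mm. Yields along the press's -x against springs: 1.5 N to start, then 3.5 N per mm, at most 8 mm
- back_cheek: the far cheek, mirrored: origin at the middle of its inner top edge, on the inner face, wood on the +x side; yields along +x with the same springs. The opening between the two cheek origins is 7 to 10.5 mm at the start
- panel_edge (a point): a point on the top edge of the fixed sloping panel, about 20 mm thick, that stands across the worktop between the robot and the work; its edge runs along y and rises 0.63 m per metre towards -y (right). Reach over it. Further right, beyond y = -0.2, a cupboard front 0.6 m high goes on in its plane
- post_foot (a point): lower end of the fixed stair-rail post that hangs down in front of the panel: 15 mm deep, 100 mm wide at its bracket (reaches x = 0.35 to 0.40), free below this point, solid for over 1 m above it. Keep the wrist and forearm clear: fold the arm in when swinging past
- pebble: bystander, to be left alone: flat beach stone 51 x 69 x 26 mm; origin under its centre
- stapler: bystander, to be left alone: desk stapler 163 mm long, 48 mm high; origin under its centre
- white_cup: bystander, to be left alone: lobed cup 69 mm across, 56 mm high; origin under its centre
- mouse: bystander, to be left alone: low white computer mouse 112 x 56 x 23 mm; origin under its centre
Things that resemble listed ones, but are neither listed nor needed, are in the scene too. What is shaped like the stand but green is not meant.

How it is judged:
By the outcome, as a careful person would: the job done as asked, in the order asked, and still so for the second after the job is handed in, while the arm keeps its last pose, push and grip.
It also fails if it takes over 51 s, if anything falls off the work surface, if the arm or the gripper's body presses on something with over 40 N, if the wrist force passes 120 N, or if a joint passes its speed limit or range.

ROBOT

A 6-joint arm with a two-finger parallel gripper is mounted at the origin on a cart in front of the work surface, level with it; the furniture and walls round the work are solid. World frame = base frame: x ahead of the robot, y to its left, z up, the work surface at z = 0. Lengths are in m, angles in degrees, forces in N, time in s.
With the tool pointing down it reaches from about 0.35 to 0.875 m from the base axis. Payload 4.2 kg.
Tool frame: the origin (TCP) lies midway between the tips of the shut fingers; the grasp point (between the pads) lies 19 mm behind it; z points along the fingers, y is the line along which they close (so a half turn about z gives the same grasp; the last joint's range is limited). The gripper opens to 87 mm and grips with 3 to 60 N. Pads are 19 mm wide; open, the fingers measure 117 mm over their backs; the gripper's body (75 mm by 190 mm) begins 51 mm behind the grasp point.
Start: joints at [-62.074, 22.042, 0.453, 0, -68.411, -14.817], TCP at [0.142, -0.609, 0.2] pointing down, gripper open.
Joint ranges: [-179.83, 179.83], [-69.29, 118.12], [-61.27, 80.66], [-181.25, 117.63], [-171.15, -9.14], [-177.46, 177.46]. Speed limits (degrees/s): [159.86, 159.86, 180, 180, 180, 180].

INTERFACE

Orientations are given as [roll, pitch, yaw] about the fixed x, y, z axes, in that order (R = Rz(yaw) Ry(pitch) Rx(roll)).
In Python, from workcell import env gives the robot as it stands. The module is installed in compiled form; this text tells all that it offers. Calls block until the motion is done:
- env.goto(position, orientation): joint-space move of the TCP to a pose.
- env.move_straight(position, rotation=None, rate=0.15, force_limit=None): straight line of the TCP; rotation=None keeps the orientation; rate is the mean speed in m/s. With force_limit (N) it stops when the force on the tool has changed by that much, and returns True; else False.
- env.set_joints(angles): joint-space move.
- env.gripper_to(opening, grasp_force=None): opening from 0.0 (shut) to 1.0 (fully open); grasp_force is the grip in N (None keeps the last); returns when the fingers have stopped.
- env.dwell(seconds).
- env.inverse_kinematics(position, orientation): joint angles nearest the present ones, or None.
- env.read_state(): the state.
- env.grab_frame(name): name is "side" or "top" or "wrist"; returns a dict with "image" (400x640x3 uint8, blue, green, red), "fx", "fy", "cx", "cy" (pixels), "D" ([k1, k2, p1, p2, k3] as OpenCV has them; the pictures are not rectified), "position" and "orientation" of the camera in the world. Camera axes: x right, y up, looking along -z (the intrinsics and any distortion apply to the point x, -y, -z); pixel columns grow to the right and rows downward; lengths in m; the calibration is good to about 2 mm. A picture is of the moment at which its call begins. There is no depth.
A pose or a line that the arm cannot do raises env.Unreachable and nothing moves.
- env.close_job(): hands the job in; it is judged then, once.
Trained networks look in a picture, given as the dict that the camera call returned (one of the last four; its "shot" number tells which), for a name from the list of things; names that differ only in an ending like _2 or _b are one class to them, and where a whole thing is asked for, a point or a joint stands for the part that bears it (a point fixed in the world has none). Each returns a list of dicts, best first, with "score" (0 to 1); they miss things now and then, are a little off and sometimes report something else, mostly with a low value. They report only what shows in the picture. A call takes as long as a camera call. They do not tell look-alikes from the thing itself.
- env.search_frame(picture, thing): "xyz" ([x, y, z] in m, in world coordinates, good to about 4 mm: the middle of the surface that is visible of it).
- env.trace(picture, thing): "mask" (400x640 bool, what is visible of it).
The state is a dict: "clock": time; "joint_positions": joint angles; "qvel": joint speeds; "joint_torque": joint torques, N m; "position": TCP position; "tool_rot": TCP orientation; "force": force on the tool from outside, world axes, zero at the start; "wrist_torque": the same for the moment, N m; "opening": opening from 0.0 (shut) to 1.0 (fully open); "finger_force": force on a finger pad.
Only numpy, scipy, OpenCV 4.12 (cv2) and the standard library are available. Lean on these libraries where they do the work, as an engineer would, in place of code of your own. Each camera call takes 0.05 s, during which the arm holds its last target. There are 200 camera calls.

## Working session

There is one attempt and no reset: what is moved stays moved. The work goes in short steps, each a Python script; the robot and the scene stay as the last script left them, time stands still between calls to the robot, and variables do not carry over. Pictures are saved under pics/ and viewed, at most 10 in all, crops included, and the job is handed in when it is done.

```bash
mkdir -p pics; ls
python3 - <<'E'
from workcell import env
import cv2,numpy as np
np.set_printoptions(precision=4,suppress=True)
P={}
for n in ("side","top"):
    p=env.grab_frame(n); P[n]=p
    print(n,p["fx"],p["fy"],p["cx"],p["cy"],p["D"],p["position"],p["orientation"],p["shot"])
    cv2.imwrite(f"pics/{n}0.png",p["image"])
for n,p in P.items():
    for t in ("gauge","stand","press","front_cheek","back_cheek","panel_edge","post_foot","pebble","stapler","white_cup","mouse"):
        try: print(n,t,[(np.round(d["xyz"],3).tolist(),round(d["score"],2)) for d in env.search_frame(p,t)])
        except Exception as e: print(n,t,repr(e))
s=env.read_state(); print(s)
E
```

```text
pics
side 454.8225280428044 454.8225280428044 320.11630603702406 200.67924640008863 [-0.0149  0.      0.      0.      0.    ] [0.2526 1.0091 0.9851] [  53.436    -0.6109 -158.5113] 1
top 419.964736020948 419.964736020948 316.3391980800885 198.01932215469432 [-0.1043  0.      0.      0.      0.    ] [0.4927 0.1024 1.4531] [  4.9491   1.3519 -89.6762] 2
side gauge [([0.63, 0.295, 0.106], 0.62)]
side stand [([0.841, -0.056, 0.05], 0.96), ([0.62, 0.312, 0.047], 0.95)]
side press [([0.638, 0.164, 0.03], 0.71)]
side front_cheek [([0.569, 0.158, 0.069], 0.85)]
side back_cheek [([0.601, 0.17, 0.074], 0.88)]
side panel_edge ValueError('it knows: back_cheek, front_cheek, gauge, gauge_grip, gauge_tip, mouse, pebble, press, press_mouth, stand, stapler, white_cup')
side post_foot ValueError('it knows: back_cheek, front_cheek, gauge, gauge_grip, gauge_tip, mouse, pebble, press, press_mouth, stand, stapler, white_cup')
side pebble [([0.529, 0.012, 0.019], 0.51)]
side stapler [([0.678, -0.032, 0.034], 0.86)]
side white_cup [([0.744, 0.262, 0.039], 0.66), ([0.629, 0.298, 0.108], 0.48)]
side mouse [([
[... 601 characters left out ...]
pler, white_cup')
top pebble [([0.544, 0.012, 0.021], 0.7)]
top stapler [([0.675, -0.044, 0.044], 0.58)]
top white_cup [([0.743, 0.27, 0.028], 0.68)]
top mouse [([0.769, 0.063, 0.014], 0.65)]
{'clock': 1.0, 'joint_positions': array([-62.0746,  22.0418,   0.454 ,  -0.0014, -68.4109, -14.8154]), 'qvel': array([ 0.0185, -0.0488, -0.0168,  0.0078,  0.0825,  0.0897]), 'joint_torque': array([  0.0001, -39.0477,  18.7627,   4.2246,   0.0155,  -0.    ]), 'position': array([ 0.1418, -0.6087,  0.2   ]), 'tool_rot': array([-179.9992,    0.0016, -166.8905]), 'force': array([ 0.0177, -1.4683,  0.145 ]), 'wrist_torque': array([ 0.0449,  0.018 , -0.0461]), 'finger_force': 0.0, 'opening': 1.001482051866625}
```

View pics/side0.png

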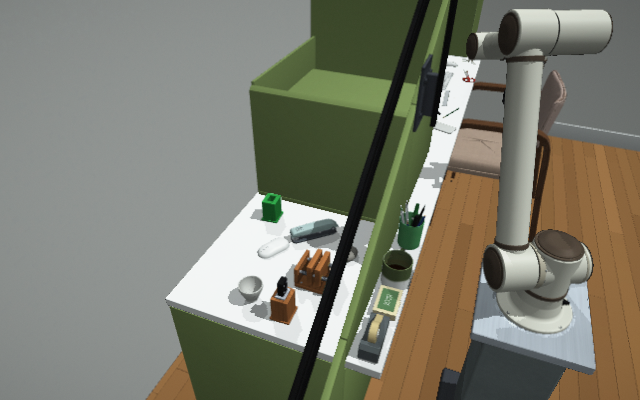

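View pics/top0.png

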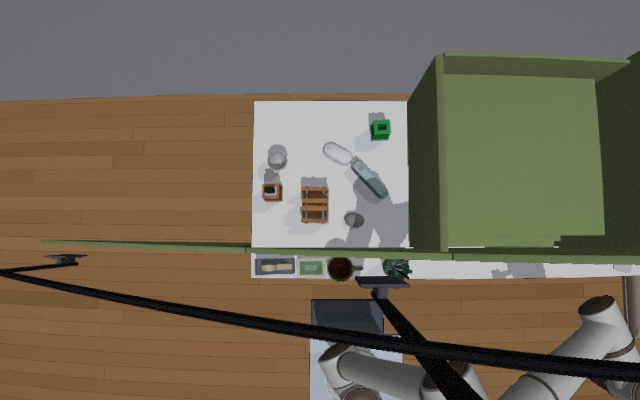

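Side view: the gauge's black grip stands in the brown stand at (283,302). The green look-alike stand is at (271,207), and the press is at (313,272). The top view agrees: stand (272,191), green block (380,129), press (315,205). Black rails and a post hang in front; next I triangulate the post, the rail and the panel edge.

```bash
cat > h.py <<'E'
import numpy as np,cv2
from scipy.spatial.transform import Rotation as R
np.set_printoptions(precision=4,suppress=True)
def rays(p,uv):
    K=np.array([[p["fx"],0,p["cx"]],[0,p["fy"],p["cy"]],[0,0,1.]])
    q=cv2.undistortPoints(np.float64(uv).reshape(-1,1,2),K,np.float64(p["D"])).reshape(-1,2)
    d=np.c_[q[:,0],-q[:,1],-np.ones(len(q))]
    d=d@R.from_euler("xyz",p["orientation"],degrees=True).as_matrix().T
    return np.array(p["position"]),d/np.linalg.norm(d,axis=1,keepdims=True)
def project(p,X):
    M=R.from_euler("xyz",p["orientation"],degrees=True).as_matrix()
    c=(np.atleast_2d(X)-p["position"])@M; c=c*[1,-1,-1]
    K=np.array([[p["fx"],0,p["cx"]],[0,p["fy"],p["cy"]],[0,0,1.]])
    return cv2.projectPoints(c,np.zeros(3),np.zeros(3),K,np.float64(p["D"]))[0].reshape(-1,2)
def tri(obs):
    A=0;b=0;L=[]
    for p,uv in obs:
        o,d=rays(p,[uv]);d=d[0];M=np.eye(3)-np.outer(d,d);A=A+M;b=b+M@o;L.append((o,d))
    X=np.linalg.solve(A,b); return X,max(np.linalg.norm(np.cross(X-o,d)) for o,d in L)
def onplane(p,uv,axis,val):
    o,d=rays(p,uv); return o+d*((val-o[axis])/d[:,axis])[:,None]
E
python3 - <<'E'
from workcell import env
from h import *
S=env.grab_frame("side");T=env.grab_frame("top")
def line(a,b,name,ys):
    oS,dS=rays(S,a);oT,dT=rays(T,b);n1=np.cross(*dS);n2=np.cross(*dT)
    for y in ys:
        xz=np.linalg.solve([[n1[0],n1[2]],[n2[0],n2[2]]],[n1@oS-n1[1]*y,n2@oT-n2[1]*y]);print(name,y,xz)
line([(330,400),(418,135)],[(100,243),(420,256)],"panel",(-.3,0,.3))
line([(413,38),(300,395)],[(100,286),(330,322)],"rail",(-.3,0,.3))
for a in ((427,58),(437,68),(427,130),(415,125)):
    for b in ((358,281),(408,281)): print(a,b,*tri([(S,a),(T,b)]))
for n,p,(x0,y0,x1,y1) in (("s",S,(380,0,500,160)),("s2",S,(230,180,370,340))):
    c=cv2.resize(p["image"][y0:y1,x0:x1],None,fx=4 if n=="s" else 3,fy=4 if n=="s" else 3,interpolation=cv2.INTER_CUBIC)
    cv2.imwrite(f"pics/crop_{n}.png",c[:600]); print(c.shape)
c=cv2.resize(T["image"][170:400,0:640],None,fx=1.25,fy=1.25);
A=cv2.resize(S["image"][0:160,380:500],(360,480));B=cv2.resize(S["image"][180:340,230:370],(420,480))
cv2.imwrite("pics/comb.png",np.hstack([A,B]))
E
```

```text
panel -0.3 [0.4292 0.2784]
panel 0 [0.4323 0.1456]
panel 0.3 [0.4355 0.0128]
rail -0.3 [0.379  1.1523]
rail 0 [0.3785 0.9597]
rail 0.3 [0.3779 0.7672]
(427, 58) (358, 281) [0.3964 0.0408 0.6567] 0.009182762673321174
(427, 58) (408, 281) [ 0.4016 -0.0579  0.6249] 0.000627984022199313
(437, 68) (358, 281) [0.3834 0.0377 0.6356] 0.0198879603122089
(437, 68) (408, 281) [ 0.3874 -0.0648  0.6002] 0.01217263857678468
(427, 130) (358, 281) [0.3754 0.0275 0.4841] 0.011352906012577957
(427, 130) (408, 281) [ 0.3792 -0.097   0.423 ] 0.0009828709714049312
(415, 125) (358, 281) [0.3904 0.0309 0.4959] 0.0025376477511110163
(415, 125) (408, 281) [ 0.396  -0.0904  0.4382] 0.014435423810138667
(640, 480, 3)
(480, 420, 3)
```

View pics/comb.png

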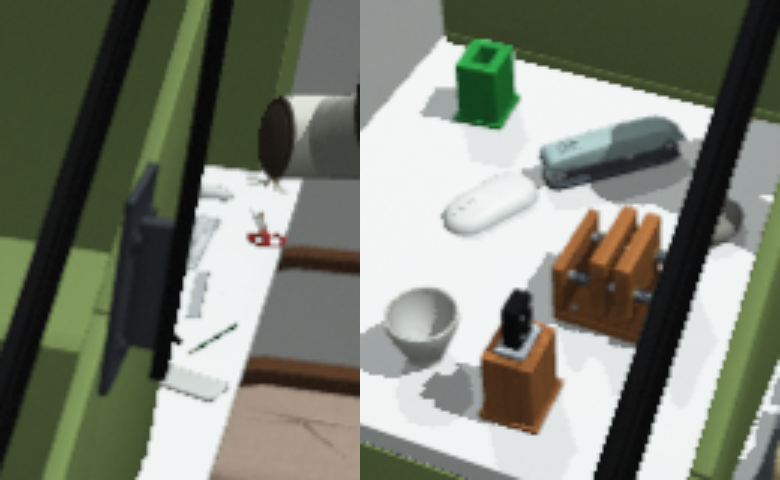

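The close crop confirms the choice: the black grip with a silver flange sits in the brown stand, the green block is empty, and the post's bracket and foot show at left. To plan the swing past the post I'll fit a kinematic model to the IK.

```bash
cat > fk.py <<'E'
from h import *
import itertools,os
AX="zyyxyx"
def chain(q,par,sg):
    """par: 7 translations (21)+ ; frames list of joint positions, TCP, R"""
    t=par[:21].reshape(7,3); M=np.eye(3);p=t[0].copy();pts=[p.copy()]
    for i in range(6):
        M=M@R.from_euler(AX[i],sg[i]*q[i],degrees=True).as_matrix(); p=p+M@t[i+1]; pts.append(p.copy())
    return np.array(pts),M
E
python3 - <<'E'
from workcell import env
from fk import *
from scipy.optimize import least_squares
rng=np.random.default_rng(0); D=[]
s=env.read_state();D.append((s["joint_positions"],s["position"],s["tool_rot"]))
while len(D)<60:
    a=rng.uniform(-70,70);r=rng.uniform(.35,.7)
    pos=[r*np.cos(np.radians(a)),r*np.sin(np.radians(a)),rng.uniform(.1,.5)];o=[180+rng.uniform(-50,50),rng.uniform(-50,50),rng.uniform(-180,180)]
    q=env.inverse_kinematics(pos,o)
    if q is not None: D.append((np.array(q),np.array(pos),np.array(o)))
best=None
for sg in itertools.product([1],[1],[1,-1],[1,-1],[1,-1],[1,-1]):
    # tool R = chain * C const
    C=[chain(q,np.zeros(21),sg)[1].T@R.from_euler("xyz",o,degrees=True).as_matrix() for q,_,o in D[:20]]
    e=np.std(C,axis=0).sum()
    if best is None or e<best[0]: best=(e,sg,C[0])
print(best)
sg=best[1]
A=[];b=[]
for q,p,o in D:
    M=np.eye(3);row=[np.eye(3)]
    for i in range(6):
        M=M@R.from_euler(AX[i],sg[i]*q[i],degrees=True).as_matrix();row.append(M)
    A.append(np.hstack(row));b.append(p)
A=np.vstack(A);b=np.hstack(b)
x=np.linalg.lstsq(A,b,rcond=1e-6)[0];print(x.reshape(7,3),abs(A@x-b).max())
np.savez("fk.npz",par=x,sg=sg,C=best[2])
E
```

```text
(np.float64(2.670607879667813e-15), (1, 1, -1, -1, -1, -1), array([[ 0., -0.,  1.],
       [-1.,  0.,  0.],
       [-0., -1., -0.]]))
[[ 0.     -0.      0.0803]
 [-0.     -0.      0.0803]
 [-0.     -0.      0.5649]
 [ 0.2109 -0.      0.    ]
 [ 0.2109 -0.0799 -0.    ]
 [ 0.1645 -0.0799 -0.    ]
 [ 0.1645  0.      0.    ]] 1.887379141862766e-15
```

```bash
cat >> fk.py <<'E'
Z=np.load("fk.npz");PAR,SG=Z["par"],Z["sg"]
def pts(q):
    P,M=chain(q,PAR,SG); sh=P[1]; el=P[3]-M*0@P[3] if 0 else None
    M1=R.from_euler("z",q[0],degrees=True).as_matrix()
    S=np.array([0,0,.1606]); M2=M1@R.from_euler("y",q[1],degrees=True).as_matrix(); E=S+M2@[0,0,.5649]
    M3=M2@R.from_euler("y",-q[2],degrees=True).as_matrix(); W=E+M3@[.4218,0,0]
    T=P[-1];d=chain(q,PAR,SG)[1]@[1,0,0]; F=T-.329*d
    return S,E,W,F,T
def boxd(p,lo,hi): return np.linalg.norm(np.maximum(np.maximum(lo-p,p-hi),0))
OB={"post":([.35,-.10,.40],[.41,.06,2]),"panel":None,"rail":None,"cup":([.42,-2,0],[1.2,-.2,.6])}
def clear(q):
    S,E,W,F,T=pts(q);out={}
    for a,b,r in ((S,E,.065),(E,W,.06),(W,F,.06),(F,T-(T-F)*.2,.06)):
        for t in np.linspace(0,1,15):
            p=a+(b-a)*t
            for k,v in OB.items():
                if k=="rail": d=np.hypot(p[0]-.378,(p[2]-(.96-.642*p[1]))*.84)-.02
                elif k=="panel": d=boxd(p,np.array([.415,-2,-1]),np.array([.45,2,.146-.44*p[1] if p[1]>.3 else .146-.63*p[1]])) if p[1]>-.2 else 9
                else: d=boxd(p,np.array(v[0]),np.array(v[1]))
                out[k]=min(out.get(k,9),d-r)
    return out
def pathclear(q0,q1,n=40):
    L=[clear(np.array(q0)+(np.array(q1)-q0)*t) for t in np.linspace(0,1,n)]
    return {k:round(min(l[k] for l in L),3) for k in L[0]}
E
python3 - <<'E'
from workcell import env
from fk import *
q=env.read_state()["joint_positions"]
A=[-62,-21.6,-36.3,0,-75.3,-15];B=[62,-21.6,-36.3,0,-75.3,62]
C=env.inverse_kinematics([.56,.24,.36],[180,0,0]);D=env.inverse_kinematics([.56,.24,.36],[180,0,180]);G=env.inverse_kinematics([.61,.29,.12],[180,0,0]);H=env.inverse_kinematics([.60,.14,.2],[180,0,0])
print(C,D,G,H)
for n,a,b in (("fold",q,A),("swing",A,B),("ext",B,C),("toG",C,G),("toH",G,H)): print(n,pathclear(a,b), pts(b)[4])
E
```

```text
[ 38.4043  17.1194  15.5694   0.     -88.45    51.5957] [  38.4043   17.1194   15.5694   -0.      -88.45   -128.4043] [ 39.1123  30.2536   2.0259   0.     -61.7724  50.8877] [ 28.1665  21.176   -0.8656   0.     -67.9584  61.8335]
fold {'post': np.float64(0.2), 'panel': np.float64(0.342), 'rail': np.float64(0.331), 'cup': np.float64(0.077)} [-0.0472 -0.2516  0.2497]
swing {'post': np.float64(0.034), 'panel': np.float64(0.148), 'rail': np.float64(0.222), 'cup': np.float64(0.149)} [0.235  0.1016 0.2497]
ext {'post': np.float64(0.049), 'panel': np.float64(0.235), 'rail': np.float64(-0.041), 'cup': np.float64(0.294)} [0.56 0.24 0.36]
toG {'post': np.float64(0.11), 'panel': np.float64(0.214), 'rail': np.float64(-0.02), 'cup': np.float64(0.354)} [0.61 0.29 0.12]
toH {'post': np.float64(0.053), 'panel': np.float64(0.196), 'rail': np.float64(0.105), 'cup': np.float64(0.28)} [0.6  0.14 0.2 ]
```

```bash
cat > plan.py <<'E'
from workcell import env
from fk import *
from scipy.optimize import fsolve
def fold(q1,q6,r,z):
    q2,q3=fsolve(lambda x:pts([q1,x[0],x[1],0,x[0]-x[1]-90,q6])[4][[0,1,2]]@np.c_[[np.cos(np.radians(q1)),np.sin(np.radians(q1)),0],[0,0,1]]-[r,z],[-21,-36])
    return [q1,q2,q3,0,q2-q3-90,q6]
A=fold(-62,45,.17,.24);B=fold(64,45,.17,.24)
C=env.inverse_kinematics([.52,.24,.24],[180,0,0])
E
python3 - <<'E'
from plan import *
q=env.read_state()["joint_positions"];C2=env.inverse_kinematics([.54,.20,.26],[180,0,0])
print(A,B,C)
ok=True
for n,a,b in (("fold",q,A),("swing",A,B),("ext",B,C),("v2",C,C2)):
    c=pathclear(a,b);print(n,c,pts(b)[4]); ok&=min(c.values())>.02
if ok:
    for t in (A,B,C): env.set_joints(t);print(env.read_state()["clock"])
    p=env.grab_frame("wrist");cv2.imwrite("pics/w1.png",p["image"]);print(p["position"],p["orientation"],p["fx"],p["D"])
E
```

```text
[-62, np.float64(-25.020902395367063), np.float64(-39.21438484259998), 0, np.float64(-75.80651755276708), 45] [64, np.float64(-25.020902395367013), np.float64(-39.214384842599976), 0, np.float64(-75.80651755276703), 45] [ 40.977   15.4706  -3.3349   0.     -71.1945  49.023 ]
fold {'post': np.float64(0.2), 'panel': np.float64(0.342), 'rail': np.float64(0.331), 'cup': np.float64(0.077)} [-0.0613 -0.2251  0.24  ]
swing {'post': np.float64(0.057), 'panel': np.float64(0.164), 'rail': np.float64(0.246), 'cup': np.float64(0.172)} [0.2182 0.0827 0.24  ]
ext {'post': np.float64(0.049), 'panel': np.float64(0.229), 'rail': np.float64(0.049), 'cup': np.float64(0.287)} [0.52 0.24 0.24]
v2 {'post': np.float64(0.1), 'panel': np.float64(0.259), 'rail': np.float64(0.057), 'cup': np.float64(0.34)} [0.54 0.2  0.26]
2.7
4.8167
6.1
[0.5929 0.2393 0.4251] [-15.7121   0.0846 -89.9887] 287.9850315496548 [-0.0136  0.      0.      0.      0.    ]
```

View pics/w1.png

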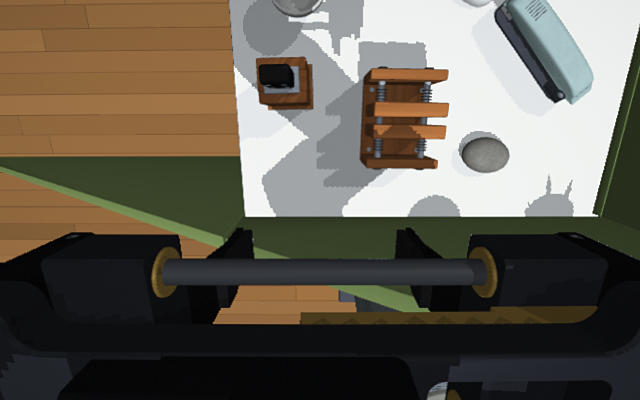

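Wrist view: gauge grip at (280,77), press with its two inner cheeks at (408,110) and (408,132). The stapler, pebble and a corner of the cup are also in view. Now two wrist places for measuring.

Run:
```python
from plan import *
import pickle
q=env.read_state()["joint_positions"];V=[]
ims=[]
for i,(x,y) in enumerate(((.56,.28),(.56,.17))):
    t=env.inverse_kinematics([x,y,.24],[180,0,0]);c=pathclear(q,t);print(c)
    if min(c.values())<.02: print("no");break
    env.set_joints(t);env.dwell(.2);q=t
    p=env.grab_frame("wrist");V.append(p)
    for n in ("gauge_grip","gauge","stand","front_cheek","back_cheek","press_mouth"):
        print(n,[(np.round(d["xyz"],3).tolist(),round(d["score"],2)) for d in env.search_frame(p,n)])
    p["masks"]={n:[d["mask"] for d in env.trace(p,n) if d["score"]>.3] for n in ("gauge_grip","front_cheek","back_cheek")}
    for n,m in p["masks"].items():
        for k in m: print(n,cv2.minAreaRect(np.argwhere(k)[:,::-1].astype(np.float32)))
pickle.dump(V,open("V.pkl","wb"))
print(env.read_state()["clock"])
def crop(p,X): 
    u=project(p,X)[0].astype(int);x0=min(max(u[0]-50,0),540);y0=max(u[1]-37,0);print(x0,y0);return cv2.resize(p["image"][y0:y0+75,x0:x0+100],(400,300),interpolation=cv2.INTER_CUBIC)
cv2.imwrite("pics/w2.png",np.vstack([np.hstack([crop(p,[.63,.287,.1]),crop(p,[.59,.14,.09])]) for p in V]))
```

```text
{'post': np.float64(0.125), 'panel': np.float64(0.26), 'rail': np.float64(0.043), 'cup': np.float64(0.363)}
gauge_grip [([0.638, 0.29, 0.13], 0.88)]
gauge [([0.632, 0.29, 0.13], 0.78), ([0.64, 0.289, 0.079], 0.15)]
stand [([0.637, 0.286, 0.078], 0.88)]
front_cheek [([0.582, 0.147, 0.088], 0.89), ([0.633, 0.289, 0.131], 0.42)]
back_cheek [([0.61, 0.15, 0.092], 0.96)]
press_mouth [([0.61, 0.149, 0.046], 0.95)]
gauge_grip ((316.85528564453125, 116.52685546875), (26.185611724853516, 33.637474060058594), 87.61405944824219)
front_cheek ((434.0, 167.0), (28.0, 84.0), 90.0)
front_cheek ((317.0, 117.0), (24.0, 34.0), 90.0)
back_cheek ((435.5, 138.0), (86.99998474121094, 27.999996185302734), -0.0)
{'post': np.float64(0.079), 'panel': np.float64(0.229), 'rail': np.float64(0.043), 'cup': np.float64(0.31)}
gauge_grip [([0.638, 0.281, 0.124], 0.81)]
gauge [([0.632, 0.281, 0.123], 0.55)]
stand [([0.634, 0.285, 0.122], 0.33)]
front_cheek [([0.579, 0.142, 0.088], 0.77)]
back_cheek [([0.608, 0.141, 0.09], 0.67)]
press_mouth [([0.614, 0.143, 0.053], 0.71)]
gauge_grip ((216.5, 117.0), (26.0, 49.0), 90.0)
front_cheek ((348.08197021484375, 166.598388671875), (70.52734375, 27.794471740722656), 5.19442892074585)
front_cheek ((434.5, 182.5), (33.0, 45.0), 90.0)
back_cheek ((348.5994873046875, 144.22323608398438), (71.1435546875, 19.483102798461914), 1.3322198390960693)
8.4083
267 83
394 119
167 84
300 119
```

View pics/w2.png

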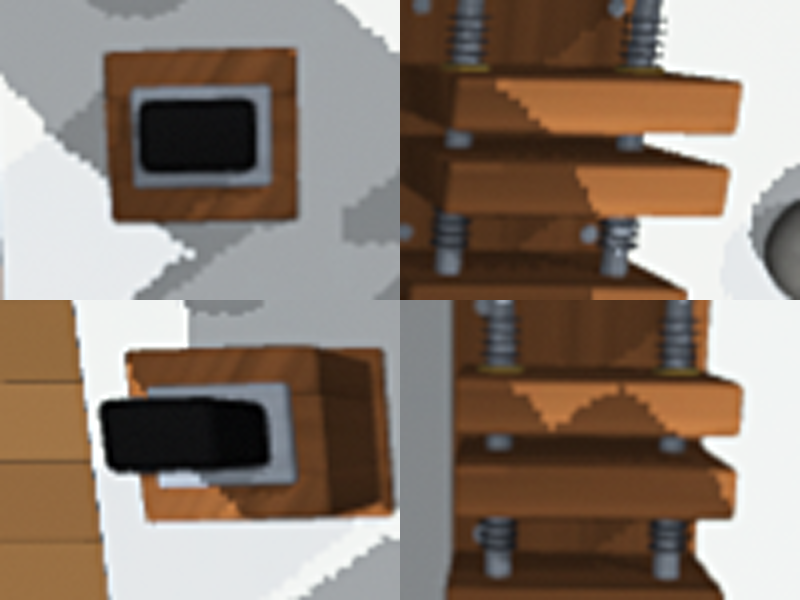

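In the crops, view 1 shows the grip top at (316,117) and view 2 at (207,118). The cheek gap runs at rows 152–161 in both views. Next I triangulate these corner readings.

Run:
```python
import pickle
from h import *
V=pickle.load(open("V.pkl","rb"));a,b=V
f=lambda o,c,L:[((x-c[0])/4+o[0],(y-c[1])/4+o[1]) for x,y in L]
st1=f((267,83),(0,0),[(106,53),(297,49),(297,219),(113,220)]);st2=f((167,84),(0,300),[(126,352),(321,347),(324,519),(146,520)])
fl1=f((267,83),(0,0),[(131,87),(271,87),(271,186),(133,187)])
fl2=f((167,84),(0,300),[(295,383),(295,483)])
gr1=f((267,83),(0,0),[(137,99),(256,99),(256,172),(139,172)]);gr2=f((167,84),(0,300),[(102,399),(214,400),(214,470),(106,470)])
pr1=f((394,119),(400,0),[(741,83),(735,134),(729,168),(724,215)]);pr2=f((300,119),(400,300),[(741,383),(737,435),(736,469),(732,517)])
for n,A,B,z in (("stand",st1,st2,.078),("flange",fl1[1:3],fl2,.084),("grip",gr1,gr2,.130),("press BR,FR|BR,FR",pr1,pr2,.09)):
    T=np.array([np.r_[tri([(a,u),(b,v)])] if 0 else np.hstack(tri([(a,u),(b,v)])) for u,v in zip(A,B)])
    print(n,"\n",T,"\nmean",T.mean(0),"\nplane a",onplane(a,A,2,z).mean(0),"b",onplane(b,B,2,z).mean(0))
fa=onplane(a,fl1,2,.084);print("flange4",fa,fa.mean(0))
L=f((300,119),(400,300),[(460,380),(456,430),(455,467),(450,516)])
print("left pts b",onplane(b,L,2,.09)); print("right pts b",onplane(b,pr2,2,.09),"a",onplane(a,pr1,2,.09))
```

```text
stand 
 [[0.6568 0.3148 0.0764 0.0001]
 [0.6582 0.2598 0.0719 0.    ]
 [0.6103 0.2596 0.0822 0.0002]
 [0.6097 0.3139 0.077  0.0002]] 
mean [0.6337 0.2871 0.0769 0.0001] 
plane a [0.6337 0.287  0.078 ] b [0.6334 0.2867 0.078 ]
flange 
 [[0.6479 0.2674 0.0746 0.0003]
 [0.6201 0.2673 0.0822 0.0002]] 
mean [0.634  0.2674 0.0784 0.0002] 
plane a [0.6336 0.2675 0.084 ] b [0.6341 0.2658 0.084 ]
grip 
 [[0.6425 0.3025 0.1236 0.0001]
 [0.6422 0.2728 0.1282 0.0002]
 [0.6253 0.2728 0.1327 0.0001]
 [0.6251 0.3021 0.1268 0.0001]] 
mean [0.6338 0.2876 0.1278 0.0002] 
plane a [0.6337 0.2874 0.13  ] b [0.6337 0.2866 0.13  ]
press BR,FR|BR,FR 
 [[0.6093 0.1008 0.0884 0.0003]
 [0.5948 0.1015 0.0904 0.0002]
 [0.5846 0.1008 0.0884 0.0002]
 [0.571  0.1018 0.0911 0.0001]] 
mean [0.5899 0.1012 0.0896 0.0002] 
plane a [0.5898 0.1014 0.09  ] b [0.5901 0.1013 0.09  ]
flange4 [[0.6472 0.3072 0.084 ]
 [0.6472 0.2677 0.084 ]
 [0.62   0.2674 0.084 ]
 [0.6197 0.3072 0.084 ]] [0.6335 0.2874 0.084 ]
left pts b [[0.6103 0.1812 0.09  ]
 [0.5962 0.1825 0.09  ]
 [0.5855 0.1829 0.09  ]
 [0.5711 0.1844 0.09  ]]
right pts b [[0.6096 0.1011 0.09  ]
 [0.5949 0.1014 0.09  ]
 [0.5851 0.1012 0.09  ]
 [0.5709 0.1015 0.09  ]] a [[0.6091 0.1016 0.09  ]
 [0.5946 0.1013 0.09  ]
 [0.5847 0.1016 0.09  ]
 [0.5707 0.1011 0.09  ]]
```

Run:
```python
from plan import *
q=env.read_state()["joint_positions"];X=[.6336,.2872]
t=env.inverse_kinematics(X+[.20],[180,0,0]);c=pathclear(q,t);print(c)
env.set_joints(t);env.dwell(.1);s=env.read_state();f0=s["force"];print(s["position"],f0)
r=env.move_straight(X+[.0905],rate=.15,force_limit=8);s=env.read_state();print("stopped",r,s["position"],s["force"]-f0)
if not r:
    env.gripper_to(0.0,grasp_force=40);s=env.read_state();print(s["opening"],s["finger_force"],s["force"]-f0,s["position"],s["clock"])
```

```text
{'post': np.float64(0.079), 'panel': np.float64(0.229), 'rail': np.float64(0.072), 'cup': np.float64(0.31)}
[0.6337 0.2865 0.201 ] [-0.2008  0.2376  0.3264]
stopped False [0.6344 0.2874 0.092 ] [ 0.9164  0.1258 -0.2437]
0.34008347760437413 39.93910610675812 [ 1.1631 -0.1192 -0.6759] [0.6337 0.2873 0.0905] 11.0
```

Run:
```python
from plan import *
X=[.6336,.2872]
r=env.move_straight(X+[.2],rate=.12,force_limit=12);s=env.read_state();print(r,s["position"],s["force"],s["opening"])
if not r:
    env.move_straight([.590,.142,.2],rate=.12);env.dwell(.4)
    s=env.read_state();print(s["position"],s["force"],s["tool_rot"],s["opening"],s["clock"])
    p=env.grab_frame("wrist");S=env.grab_frame("side");T=env.grab_frame("top")
    for n,k in (("w",p),("s",S),("t",T)): print(n,[(m,[(np.round(d["xyz"],3).tolist(),round(d["score"],2)) for d in env.search_frame(k,m)][:2]) for m in ("gauge_tip","gauge_grip","front_cheek","back_cheek")])
    a=cv2.resize(p["image"][60:260,200:440],(480,400));b=cv2.resize(S["image"][200:300,270:350],(320,400),interpolation=cv2.INTER_CUBIC)
    cv2.imwrite("pics/h1.png",np.hstack([a,b]))
```

```text
False [0.633  0.2869 0.1987] [-0.8472 -0.2759 -0.9904] 0.3415587785193869
[0.59   0.1422 0.2   ] [-0.5934 -0.1211 -1.187 ] [-179.9996    0.0015    0.0141] 0.340598103172495 13.8833
w [('gauge_tip', [([0.602, 0.142, 0.218], 0.78)]), ('gauge_grip', [([0.602, 0.144, 0.223], 0.72)]), ('front_cheek', [([0.583, 0.14, 0.086], 0.61)]), ('back_cheek', [([0.613, 0.143, 0.09], 0.93)])]
s [('gauge_tip', [([0.587, 0.153, 0.191], 0.6), ([0.769, 0.075, 0.013], 0.28)]), ('gauge_grip', [([0.584, 0.152, 0.194], 0.79)]), ('front_cheek', [([0.569, 0.159, 0.067], 0.9)]), ('back_cheek', [([0.599, 0.171, 0.074], 0.79), ([0.586, 0.153, 0.196], 0.6)])]
t [('gauge_tip', []), ('gauge_grip', []), ('front_cheek', []), ('back_cheek', [])]
```

View pics/h1.png

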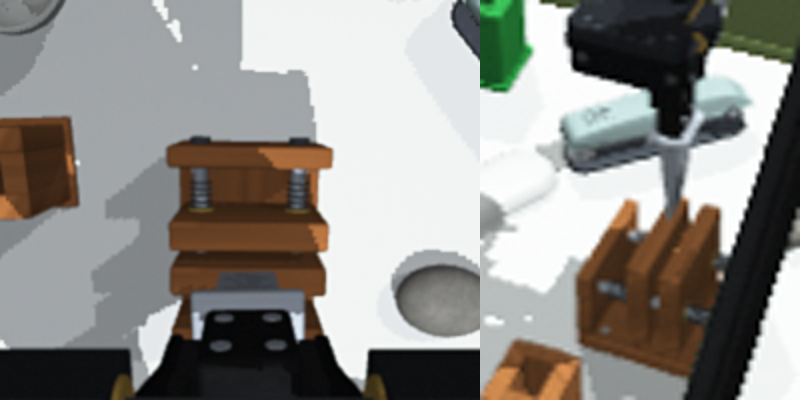

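The picture shows the gauge held upright, its blade tip just above the cheek gap (crop left (247,255), right (672,210)). Next a slow descent while watching the force.

```bash
cat > press.py <<'E'
from workcell import env
import numpy as np
np.set_printoptions(precision=3,suppress=True)
def meas(n=3,dt=.03):
    L=[]
    for _ in range(n): env.dwell(dt); L.append(env.read_state()["force"])
    return np.mean(L,0)
E
python3 - <<'E'
from press import *
f0=meas(6);np.save("f0.npy",f0);print(f0)
r=env.move_straight([.590,.142,.168],rate=.06,force_limit=4);print(r,env.read_state()["position"],meas()-f0)
if not r:
    z=.168
    while z>.140:
        z-=.002
        r=env.move_straight([.590,.142,z],rate=.02,force_limit=6)
        f=meas()-f0;s=env.read_state();print(round(z,4),s["position"],f,s["wrist_torque"],round(s["clock"],2),r)
        if r or f[2]>2 or abs(f[0])>1.5: break
E
```

```text
[-0.173  0.179 -1.432]
False [0.59  0.142 0.168] [-0.005 -0.916  0.231]
0.166 [0.59  0.142 0.166] [-0.104 -0.338 -0.012] [-0.152  0.142 -0.039] 15.97 False
0.164 [0.59  0.142 0.164] [ 0.497  0.055 -0.068] [-0.09   0.128 -0.012] 16.32 False
0.162 [0.59  0.142 0.162] [ 0.36  -0.603  0.246] [-0.136  0.153 -0.026] 16.67 False
0.16 [0.59  0.142 0.16 ] [ 0.072  0.535 -0.218] [-0.012  0.053 -0.026] 17.02 False
0.158 [0.59  0.142 0.158] [ 0.482 -0.288  0.297] [-0.113  0.096  0.009] 17.37 False
0.156 [0.59  0.142 0.156] [ 0.255 -0.172 -0.314] [-0.059  0.122  0.033] 17.72 False
0.154 [0.59  0.142 0.154] [ 0.211 -0.248  0.429] [-0.114  0.116  0.012] 18.07 False
0.152 [0.59  0.142 0.152] [ 0.457 -0.478  0.028] [-0.055  0.148 -0.01 ] 18.42 False
0.15 [0.59  0.142 0.15 ] [ 0.301 -0.289 -0.08 ] [-0.078  0.153  0.071] 18.77 False
0.148 [0.59  0.142 0.148] [0.373 0.263 0.206] [-0.115  0.167  0.03 ] 19.12 False
0.146 [0.59  0.142 0.146] [-0.165 -0.112 -0.021] [-0.125  0.129 -0.011] 19.47 False
0.144 [0.59  0.142 0.144] [ 0.725 -0.095 -0.135] [-0.082  0.071  0.024] 19.82 False
0.142 [0.59  0.142 0.142] [ 0.391 -0.258  0.595] [-0.083  0.088 -0.077] 20.17 False
0.14 [0.59  0.142 0.14 ] [0.103 0.117 1.505] [-0.075  0.215 -0.04 ] 20.52 False
```

Run:
```python
from press import *
f0=np.load("f0.npy");z=.140
while z>.126:
    z-=.001
    r=env.move_straight([.590,.142,z],rate=.01,force_limit=8)
    f=meas(5,.02)-f0;s=env.read_state();print(round(z,4),s["position"],f,s["wrist_torque"],round(s["clock"],2),r)
    if r or f[2]>5 or abs(f[0])>2: break
```

```text
0.139 [0.59  0.142 0.139] [-0.423 -0.245  2.87 ] [-0.097  0.301 -0.019] 20.85 False
0.138 [0.59  0.142 0.138] [-0.012 -0.333  3.813] [-0.037  0.243 -0.041] 21.18 False
0.137 [0.59  0.142 0.137] [0.238 0.114 3.552] [-0.073  0.234 -0.082] 21.52 False
0.136 [0.59  0.142 0.136] [-0.252 -0.141  4.14 ] [-0.023  0.215 -0.049] 21.85 False
0.135 [0.59  0.142 0.135] [-0.03   0.057  4.714] [-0.035  0.191 -0.04 ] 22.18 False
0.134 [0.59  0.142 0.134] [0.196 0.135 5.325] [-0.065  0.183 -0.101] 22.52 False
```

Run:
```python
from press import *
import cv2
f0=np.load("f0.npy")
for z in (.133,.132):
    r=env.move_straight([.590,.142,z],rate=.01,force_limit=8)
    s=env.read_state();print(z,r,s["position"],meas(8,.03)-f0)
env.dwell(.6);s=env.read_state();print(s["position"],s["tool_rot"],meas(8,.03)-f0,s["opening"],s["finger_force"],s["clock"])
p=env.grab_frame("wrist");S=env.grab_frame("side")
cv2.imwrite("pics/h2.png",np.hstack([cv2.resize(p["image"][60:260,200:440],(480,400)),cv2.resize(S["image"][200:300,270:350],(320,400),interpolation=cv2.INTER_CUBIC)]))
```

```text
0.133 False [0.59  0.142 0.133] [-0.086 -0.428  5.612]
0.132 False [0.59  0.142 0.132] [ 0.053 -0.012  5.909]
[0.59  0.142 0.132] [-179.998   -0.006    0.001] [-0.062  0.012  6.284] 0.340971402167382 39.9399608373642 24.15
```

View pics/h2.png

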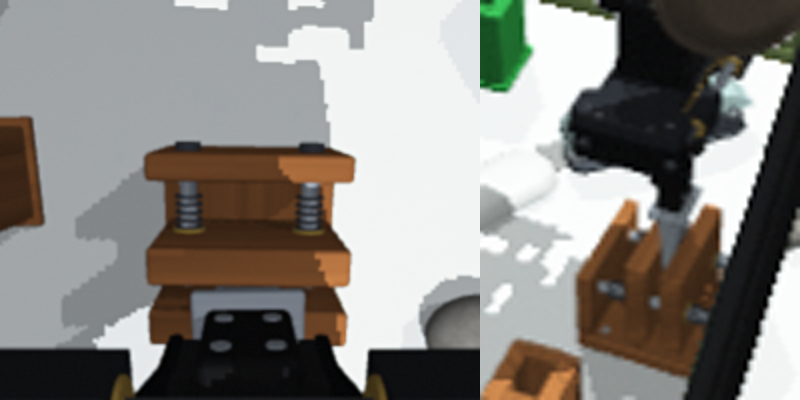

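The gauge sits upright between both cheeks with its shoulder well above their tops. The steady upward force is about 6 N and the sideways force is near zero.

```bash
python3 -c "
from workcell import env
print(env.close_job())"
```

```text
the job is handed in; nothing more can be done
None
```

The job is handed in: the arm is holding the gauge upright and still, its blade snug between both cheeks at about 6 N upward force and its shoulder well clear of their tops; the clock read about 24 of 51 s, and I touched nothing else.

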